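Put the turned spacers into their nests, largest first

ROBOT

A 7-joint arm with a two-finger parallel gripper is mounted at the origin on the work surface. World frame = base frame: x ahead of the robot, y to its left, z up, the work surface at z = 0. Lengths are in m, angles in rad, forces in N, time in s.
With the tool pointing down it reaches from about 0.425 to 0.875 m from the base axis. Payload 4.7 kg.
Tool frame: the origin (TCP) lies midway between the tips of the shut fingers; the grasp point (between the pads) lies 19 mm behind it; z points along the fingers, y is the line along which they close (so a half turn about z gives the same grasp; the last joint's range is limited). The gripper opens to 85 mm and grips with 20 to 120 N. Pads are 22 mm wide; open, the fingers measure 114 mm over their backs; the gripper's body (76 mm by 85 mm) begins 54 mm behind the grasp point. The pads swing forward as they close: fully open they stand 13 mm farther back than shut.
Start: joints at [1.342, 0.321, -0.07, 1.45, 0.023, 1.371, -0.057], TCP at [0.156, -0.631, 0.231] pointing down, gripper open.
Joint ranges: [-2.86, 2.86], [-0.3, 2.09], [-1.38, 1.24], [0.06, 2.45], [-1.56, 4.7], [0.09, 2.05], [-2.69, 2.69]. Speed limits (rad/s): [2.57, 2.57, 3.14, 3.14, 3.14, 3.14, 3.14].

INTERFACE

Orientations are given as a rotation vector (axis times angle).
In Python, from cell import get_state, grab_frame, sign_off gives the robot as it stands.
- The arm moves only by the tool play_rows, never from a script. Its argument "increments" is text: rows parted by semicolons, each of 7 numbers parted by spaces: the shift along the world's x, y, z in m, then the turn, a rotation vector about the world's x, y, z in rad, then the opening in per cent of the stroke, from 0 (shut) to 100 (fully open). A call has exactly 8 rows; each row shifts and turns the commanded pose from where the row before left it; what a row does not reach is not made up. A row lasts 1/8 s, in which the tool goes at most 62.5 mm and 10.7 degrees, less where a joint would pass 70% of its speed; a pose out of reach is approached as far as the arm can. A call is refused whole if a number of a shift passes 0.0625 or a number of a turn 0.188, either way. A call with a gripper value outside its range is refused whole. The fingers move at their own pace and stop on an object; "squeeze" is the grip in N (left out, the last holds). Time passes only in rows, so rows that do not move let the fingers close, or fill a call up. It gives the time, the measured TCP pose, the force, the opening and the grip force at its end, in the units of the state.
- get_state(): the state, without advancing time (a new reading comes with each control period).
- grab_frame(name): name is "scene" or "top"; returns a dict with "img" (400x640x3 uint8, red, green, blue), "fx", "fy", "cx", "cy" (pixels), "dist" ([k1, k2, p1, p2, k3] as OpenCV has them; the pictures are not rectified), "cam_to_world" (4x4, takes a point from camera to world coordinates). Camera axes: x right, y down, z forward; pixel columns grow to the right and rows downward; lengths in m; the calibration is good to about 2 mm. A picture is of the moment at which its call begins. There is no depth.
- sign_off(): hands the job in; it is judged then, once.
The state is a dict: "time_s": time; "joints": joint angles; "qd": joint speeds; "joint_efforts": joint torques, N m; "ee_pos": TCP position; "ee_rot": TCP orientation; "contact_force": force on the tool from outside, world axes, zero at the start; "torque": the same for the moment, N m; "finger_gap": opening from 0.0 (shut) to 1.0 (fully open); "grip_force": force on a finger pad.
Only numpy, scipy, OpenCV 4.12 (cv2) and the standard library are available. Lean on these libraries where they do the work, as an engineer would, in place of code of your own. Each camera call takes 0.05 s, during which the arm holds its last target. There are 200 camera calls.

TASK

Three turned steel spacers (plain round tubes) stand on the milling bench among other bits. Put them one by one into the cream plastic nests, each upright and fully down in the nest whose recess is its size, in order: the largest first, then the middle one, then the smallest. Set them down, do not drop them, and leave the block, the nut, the V-block and the clamp bar where they are.

Things in the scene. Friction and masses are not known exactly. Their poses are not given: they have to be found in the camera images.
- spacer_large_mid (a point): The large turned spacer: a plain bright steel tube, 57 mm outside diameter, 34 mm bore, 60 mm tall, standing upright and loose on the bench. The point is its centre, half-way up (30 mm above its foot); z is its axis, up; it is round, so its yaw means nothing. Mass about 0.6 to 0.9 kg.
- spacer_medium_mid (a point): The medium turned spacer: a plain bright steel tube, 39 mm outside diameter, 18 mm bore, 60 mm tall, standing upright and loose on the bench. The point is its centre, half-way up (30 mm above its foot); z is its axis, up; it is round, so its yaw means nothing. Mass about 0.35 to 0.5 kg.
- spacer_small_mid (a point): The small turned spacer: a plain bright steel tube, 22 mm outside diameter, 10 mm bore, 60 mm tall, standing upright and loose on the bench. The point is its centre, half-way up (30 mm above its foot); z is its axis, up; it is round, so its yaw means nothing. Mass about 0.11 to 0.16 kg.
- nest_large_floor (a point): The large nest: a cream plastic disc, 93 mm across and 14 mm high, fixed to the bench, with a round recess 73 mm across and 8 mm deep (8 mm of play all round its 57 mm spacer). The point is the centre of the recess floor, 6 mm above the bench; z is up. A spacer standing in it has its centre 30 mm above this point. Grip the spacer at mid-height or above so that the fingertips stay clear of the rim.
- nest_medium_floor (a point): The medium nest: a cream plastic disc, 75 mm across and 14 mm high, fixed to the bench, with a round recess 55 mm across and 8 mm deep (8 mm of play all round its 39 mm spacer). The point is the centre of the recess floor, 6 mm above the bench; z is up. A spacer standing in it has its centre 30 mm above this point. Grip the spacer at mid-height or above so that the fingertips stay clear of the rim.
- nest_small_floor (a point): The small nest: a cream plastic disc, 58 mm across and 14 mm high, fixed to the bench, with a round recess 38 mm across and 8 mm deep (8 mm of play all round its 22 mm spacer). The point is the centre of the recess floor, 6 mm above the bench; z is up. A spacer standing in it has its centre 30 mm above this point. Grip the spacer at mid-height or above so that the fingertips stay clear of the rim.
- square_block: Bystander: a bright steel block, 42 x 42 x 50 mm high, loose. Origin at the centre of its underside, x and y along its sides.
- hex_nut: Bystander: a big dark hexagonal nut lying flat, 54 mm across its corners, 28 mm high, loose. Origin at the centre of its underside.
- v_block: Bystander: a dark steel block, 56 (x) x 46 (y) x 40 mm high, with a groove along x in its top, loose. Origin at the centre of its underside.
- strap: Bystander: a dark flat clamp bar, 95 (x) x 32 (y) x 16 mm high, loose. Origin at the centre of its underside.
Things that resemble listed ones, but are neither listed nor needed, are in the scene too. Leave any turquoise look-alike of the part that bears nest_small_floor alone.

How it is judged:
On the way, in this order (a step that is already met when the one before it is completed fails the run):
1. the large spacer stands fully down in the large nest, released (horizontal distance between spacer_large_mid and nest_large_floor below 0.012 m and height (world z) of spacer_large_mid between 0.032 and 0.039 m and angle between spacer_large_mid's own z axis and vertical below 0.1 rad and linear speed of spacer_large below 0.02 m/s and contact force between spacer_large and the fingers below 0.3 N), for 0.2 s.
2. the medium spacer stands fully down in the medium nest, released (horizontal distance between spacer_medium_mid and nest_medium_floor below 0.012 m and height (world z) of spacer_medium_mid between 0.032 and 0.039 m and angle between spacer_medium_mid's own z axis and vertical below 0.1 rad and linear speed of spacer_medium below 0.02 m/s and contact force between spacer_medium and the fingers below 0.3 N), for 0.2 s.
3. the small spacer stands fully down in the small nest, released (horizontal distance between spacer_small_mid and nest_small_floor below 0.012 m and height (world z) of spacer_small_mid between 0.032 and 0.039 m and angle between spacer_small_mid's own z axis and vertical below 0.1 rad and linear speed of spacer_small below 0.02 m/s and contact force between spacer_small and the fingers below 0.3 N), for 0.2 s.
At the end, for the whole second after the job is handed in: Each spacer stands upright (within 0.1 rad) on the floor of the nest of its own size, its centre within 12 mm of the nest's axis and 32 to 39 mm above the bench, released and at rest (under 20 mm/s); the four bystanders are within 25 mm of where they began (all of step 1 and all of step 2 and all of step 3 and distance of each of square_block, hex_nut, v_block, strap from where it was at the start of the episode below 0.025 m); the robot touches nothing.
It fails at once if a spacer is dropped (moves faster than 0.7 m/s, a fall of 25 mm, while the fingers do not hold it) ((linear speed of spacer_large above 0.7 m/s and contact force between spacer_large and the fingers below 0.05 N) or (linear speed of spacer_medium above 0.7 m/s and contact force between spacer_medium and the fingers below 0.05 N) or (linear speed of spacer_small above 0.7 m/s and contact force between spacer_small and the fingers below 0.05 N)).
It fails at once if the square block, hex nut, V-block or clamp bar is pushed 25 mm or more, or tipped over (distance of any of square_block, hex_nut, v_block, strap from where it was at the start of the episode above 0.025 m or angle between any of square_block, hex_nut, v_block, strap's own z axis and vertical above 0.5 rad).
It also fails if it takes over 96 s, if anything falls off the work surface, if the arm or the gripper's body presses on something with over 40 N, if the wrist force passes 120 N, or if a joint passes its speed limit or range.

## Working session

There is one attempt and no reset: what is moved stays moved. The work goes in short steps, Python scripts to look and compute and a tool call to move; the robot and the scene stay as the last step left them, time stands still between calls to the robot, and variables do not carry over. Pictures are saved under pics/ and viewed, at most 14 in all, crops included, and the job is handed in when it is done.

Besides the shell and the picture viewer there is one more tool, called after ">>>" by a JSON object that holds its "name" and its "arguments". play_rows: Moves the arm, as the interface text tells. Its arguments: {"type":"object","properties":{"increments":{"type":"string"},"squeeze":{"type":"number"}},"required":["increments"]}

```bash
ls; mkdir -p pics; python3 - <<'E'
from cell import *
import cv2,numpy as np
print(get_state())
for n in("scene","top"):
    f=grab_frame(n); cv2.imwrite(f"pics/{n}0.png",f["img"][:,:,::-1]); print(n,f["fx"],f["fy"],f["cx"],f["cy"],f["dist"],np.round(f["cam_to_world"],4).tolist())
E
```

```text
pics
{'time_s': 0.0, 'joints': array([ 1.3421434 ,  0.32183384, -0.07009038,  1.45167808,  0.02260718,
        1.3707855 , -0.05689589]), 'qd': array([-2.03678591e-03, -9.23913762e-06,  4.41591359e-04,  1.66374262e-03,
       -1.00025313e-03, -1.80268248e-04,  3.05577700e-04]), 'joint_efforts': array([-5.78952267e-06, -4.93580174e+01, -3.82506866e-01, -3.14334977e+01,
        1.29385642e-02,  1.11219910e-02,  1.98921975e-05]), 'ee_pos': array([ 0.15606881, -0.63043367,  0.23021495]), 'ee_rot': array([-3.11659740e+00, -3.80215934e-01,  5.24670502e-04]), 'contact_force': array([0.39740005, 0.19698627, 0.09767842]), 'torque': array([ 0.04363163, -0.01927351, -0.0154909 ]), 'grip_force': 0.0, 'finger_gap': 0.9968753143725257}
scene 401.05082523004927 401.05082523004927 315.4195604281116 200.0139725530753 [-0.03961981  0.          0.          0.          0.        ] [[0.726, 0.4067, -0.5545, 1.0569], [0.6876, -0.4435, 0.5749, -0.4814], [-0.0121, -0.7987, -0.6017, 0.6269], [0.0, 0.0, 0.0, 1.0]]
top 454.2241259769847 454.2241259769847 316.9137739982361 189.603154443658 [-0.03042681  0.          0.          0.          0.        ] [[-0.0078, -0.9813, 0.1924, 0.3345], [-0.9997, 0.0117, 0.0192, 0.0388], [-0.0211, -0.1922, -0.9811, 1.0569], [0.0, 0.0, 0.0, 1.0]]
```

View pics/scene0.png

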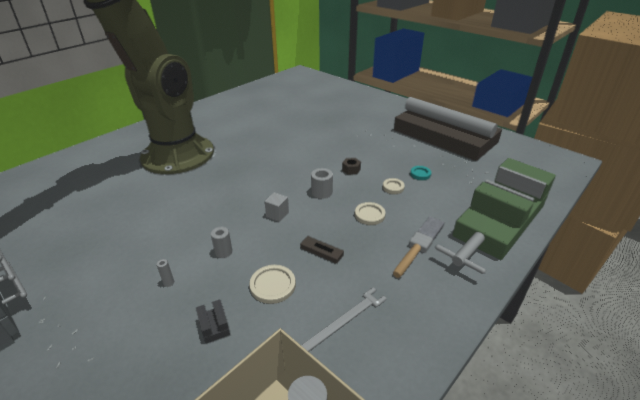

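View pics/top0.png

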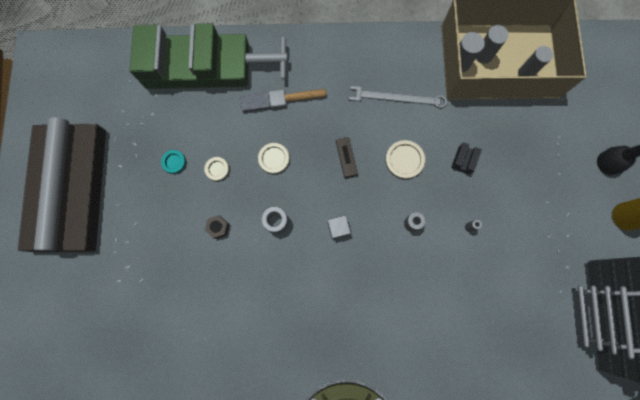

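Scene: spacers at top-view pixels large (274,220), medium (416,222), small (475,227). Small-nest candidates are the cream disc (216,168) and the turquoise one (173,162); cream fits the description and turquoise is the look-alike. Cream discs at (406,160) and (273,158) look like the large and medium nests. The tubes in the bin at about (500,50) are not standing on the bench. I'll measure them and confirm with one crop.

```bash
cat > h.py <<'E'
import cv2,numpy as np
from cell import *
def ray(f,uv,z):
    K=np.array([[f["fx"],0,f["cx"]],[0,f["fy"],f["cy"]],[0,0,1]])
    p=cv2.undistortPoints(np.array(uv,float).reshape(-1,1,2),K,np.array(f["dist"],float))[:,0]
    M=np.array(f["cam_to_world"]);d=np.c_[p,np.ones(len(p))]@M[:3,:3].T;o=M[:3,3]
    return (o+d*((z-o[2])/d[:,2])[:,None])[:,:2]
def proj(f,P):
    K=np.array([[f["fx"],0,f["cx"]],[0,f["fy"],f["cy"]],[0,0,1]])
    M=np.linalg.inv(f["cam_to_world"])
    return cv2.projectPoints(np.array(P,float).reshape(-1,1,3),cv2.Rodrigues(M[:3,:3])[0],M[:3,3],K,np.array(f["dist"],float))[0][:,0]
def blobs(f,mask,z,amin=40):
    for c in cv2.findContours(mask.astype(np.uint8),cv2.RETR_EXTERNAL,cv2.CHAIN_APPROX_NONE)[0]:
        if cv2.contourArea(c)<amin: continue
        w=ray(f,c[:,0],z).astype(np.float32); (x,y),r=cv2.minEnclosingCircle(w)
        print(np.round(c[:,0].mean(0)),"xy %.4f %.4f"%(x,y),"diam %.4f"%(2*r))
E
python3 - <<'E'
from h import *
f=grab_frame("top");im=f["img"];hsv=cv2.cvtColor(im,cv2.COLOR_RGB2HSV)
win=np.zeros(im.shape[:2],bool);win[130:250,150:520]=1
print(hsv[222,265],hsv[168,206],hsv[200,320],hsv[222,400],hsv[228,340])
print("cream");blobs(f,win&(hsv[...,0]>12)&(hsv[...,0]<40)&(hsv[...,2]>130),.014)
g=grab_frame("scene");h2=cv2.cvtColor(g["img"],cv2.COLOR_RGB2HSV);w2=np.zeros(im.shape[:2],bool);w2[160:310,140:440]=1
print("cream scene");blobs(g,w2&(h2[...,0]>12)&(h2[...,0]<40)&(h2[...,2]>130),.014)
a=cv2.resize(im[135:250,160:490],None,fx=2.4,fy=2.4,interpolation=cv2.INTER_CUBIC)
b=cv2.resize(g["img"][160:300,140:440],None,fx=2.0,fy=2.0,interpolation=cv2.INTER_CUBIC)
o=np.zeros((276+280,792,3),np.uint8);o[:276,:]=a;o[276:,:600]=b
cv2.imwrite("pics/crop1.png",o[:,:,::-1])
# bright tops
print("tops");blobs(f,win&(im.min(2)>130)&(hsv[...,1]<60),.06,15)
E
```

```text
[103  17 175] [ 27  26 212] [ 99  35 117] [ 99  28 120] [100  17 175]
cream
[216. 168.] xy 0.5941 0.2989 diam 0.0578
[273. 157.] xy 0.6187 0.1627 diam 0.0754
[405. 159.] xy 0.6113 -0.1504 diam 0.0933
cream scene
[272. 282.] xy 0.6145 -0.1506 diam 0.0944
[408. 258.] xy 0.7787 0.0914 diam 0.1053
[370. 211.] xy 0.6215 0.1615 diam 0.0778
[394. 184.] xy 0.5965 0.2975 diam 0.0606
tops
[339. 226.] xy 0.4479 0.0115 diam 0.0533
[416. 220.] xy 0.4591 -0.1595 diam 0.0358
[273. 218.] xy 0.4661 0.1554 diam 0.0552
[216. 168.] xy 0.5834 0.2882 diam 0.0558
[273. 157.] xy 0.6069 0.1580 diam 0.0728
[405. 158.] xy 0.6004 -0.1422 diam 0.0901
```

View pics/crop1.png

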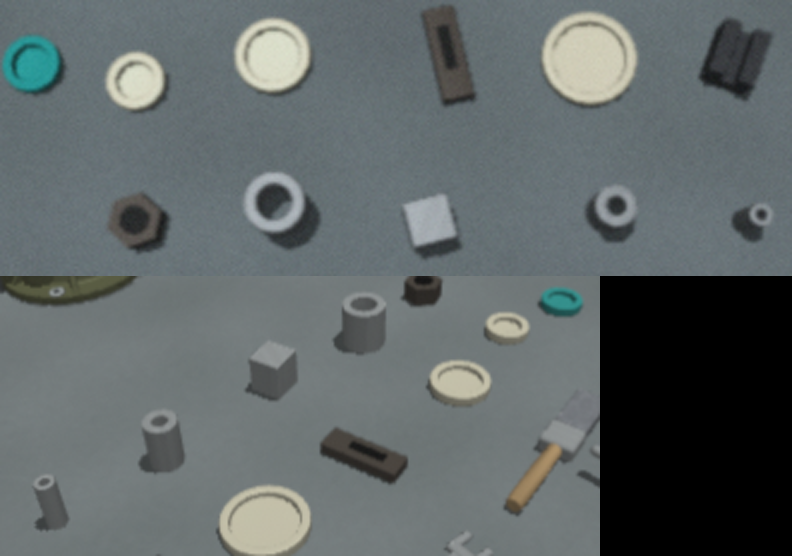

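The crop confirms cream nests of 58/75/93 mm at top (216,168), (273,158), (405,159), with the turquoise look-alike separate at far left. The three grey tubes stand upright in the lower row.

```bash
python3 - <<'E'
from h import *
f=grab_frame("top");g=grab_frame("scene")
print("top",ray(f,[(160+274.5/2.4,135+203/2.4),(160+616/2.4,135+206/2.4),(160+761/2.4,135+215/2.4)],.06).round(4).tolist())
print("scene",ray(g,[(322,174.5),(220,232.5),(162.5,263)],.06).round(4).tolist())
E
```

```text
top [[0.4635, 0.153], [0.4574, -0.1607], [0.4475, -0.2929]]
scene [[0.4721, 0.1507], [0.4635, -0.1612], [0.4542, -0.2927]]
```

>>> {"name": "play_rows", "arguments": {"increments": "0.037 0.0225 0 0 0 -0.03 100;0.037 0.0225 0 0 0 -0.03 100;0.037 0.0225 0 0 0 -0.03 100;0.037 0.0225 0 0 0 -0.03 100;0.037 0.0225 0 0 0 -0.03 100;0.037 0.0225 0 0 0 -0.03 100;0.037 0.0225 0 0 0 -0.03 100;0.037 0.0225 0 0 0 -0.03 100", "squeeze": 50}}

```text
time_s: 1.3
ee_pos: [0.4533, -0.4502, 0.2314]
ee_rot: [3.141, 0.003, -0.0]
contact_force: [0.5, -1.3, -0.2]
finger_gap: 0.999
grip_force: 0.0
```

>>> {"name": "play_rows", "arguments": {"increments": "0.012 0.05 0 0 0 0 100;0.012 0.05 0 0 0 0 100;0.012 0.05 0 0 0 0 100;0.012 0.05 0 0 0 0 100;0.012 0.05 0 0 0 0 100;0.012 0.05 0 0 0 0 100;0.012 0.05 0 0 0 0 100;0.012 0.05 0 0 0 0 100"}}

```text
time_s: 2.3
ee_pos: [0.5484, -0.0495, 0.2316]
ee_rot: [3.141, 0.004, 0.001]
contact_force: [0.1, 0.0, -0.0]
finger_gap: 0.997
grip_force: 0.0
```

>>> {"name": "play_rows", "arguments": {"increments": "-0.01 0.029 -0.012 0 0 0 100;-0.012 0.029 -0.012 0 0 0 100;-0.012 0.029 -0.012 0 0 0 100;-0.012 0.029 -0.012 0 0 0 100;-0.012 0.029 -0.012 0 0 0 100;-0.012 0.029 -0.012 0 0 0 100;-0.012 0.029 -0.012 0 0 0 100;0 0 0 0 0 0 100"}}

```text
time_s: 3.3
ee_pos: [0.4645, 0.1544, 0.1467]
ee_rot: [-3.141, -0.012, 0.003]
contact_force: [-0.0, -0.4, 0.2]
finger_gap: 0.998
grip_force: 0.0
```

```bash
python3 - <<'E'
from h import *
f=grab_frame("top");g=grab_frame("scene")
a=cv2.resize(f["img"][160:270,210:340],None,fx=3,fy=3);b=cv2.resize(g["img"][70:220,240:400],None,fx=2.5,fy=2.5)
o=np.zeros((375,800,3),np.uint8);o[:330,:390]=a;o[:375,400:800]=b;cv2.imwrite("pics/c2.png",o[:,:,::-1])
p=get_state()["ee_pos"]
print((proj(f,[p])-[210,160])*3,(proj(g,[p])-[240,70])*2.5+[400,0])
E
```

```text
[[180.31806741 157.89849752]] [[601.32310613 183.84448261]]
```

View pics/c2.png

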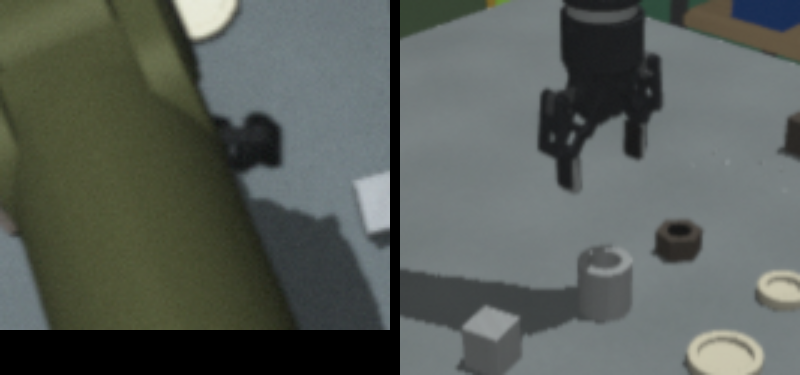

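The gripper hangs centred above the large spacer in scene (fingertips midway at (602,165), spacer top at (605,262)). Descending.

>>> {"name": "play_rows", "arguments": {"increments": "0.003 -0.001 -0.02 0 0 0 100;0 0 -0.02 0 0 0 100;0 0 -0.02 0 0 0 100;0 0 -0.02 0 0 0 100;0 0 -0.02 0 0 0 100;0 0 -0.015 0 0 0 100;0 0 -0.01 0 0 0 100;0 0 0 0 0 0 100"}}

```text
time_s: 4.4
ee_pos: [0.4691, 0.1507, 0.0219]
ee_rot: [3.141, 0.004, -0.002]
contact_force: [-0.3, -0.8, -0.3]
finger_gap: 0.999
grip_force: 0.0
```

>>> {"name": "play_rows", "arguments": {"increments": "0 0 0 0 0 0 60;0 0 0 0 0 0 60;0 0 0 0 0 0 50;0 0 0 0 0 0 40;0 0 0 0 0 0 40;0 0 0 0 0 0 40;0 0 0 0 0 0 40;0 0 0 0 0 0 40", "squeeze": 50}}

```text
time_s: 5.4
ee_pos: [0.4706, 0.1529, 0.0238]
ee_rot: [-3.139, -0.006, -0.005]
contact_force: [-0.2, 5.2, 5.5]
finger_gap: 0.646
grip_force: 54.8
```

>>> {"name": "play_rows", "arguments": {"increments": "0 0 0.01 0 0 0 40;0 0 0.02 0 0 0 40;0 0 0.02 0 0 0 40;0 0 0.02 0 0 0 40;0 0 0.02 0 0 0 40;0 0 0.02 0 0 0 40;0 0 0.01 0 0 0 40;0 0 0 0 0 0 40"}}

```text
time_s: 6.4
ee_pos: [0.4689, 0.1504, 0.1421]
ee_rot: [3.141, 0.004, -0.001]
contact_force: [-0.3, -0.6, -7.6]
finger_gap: 0.646
grip_force: 55.6
```

```bash
python3 - <<'E'
from h import *
g=grab_frame("scene");s=get_state();print(s["ee_pos"],s["contact_force"],s["finger_gap"])
cv2.imwrite("pics/c3.png",cv2.resize(g["img"][60:230,220:420],None,fx=2.5,fy=2.5)[:,:,::-1])
E
```

```text
[0.46853971 0.15039954 0.14152651] [-0.89462124 -0.15465666 -7.75745405] 0.6440644154403465
```

View pics/c3.png

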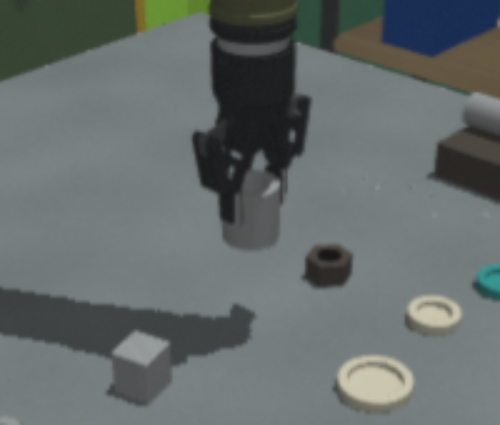

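Spacer held upright (weight ~7.6 N), nothing else disturbed. Moving over the large nest.

>>> {"name": "play_rows", "arguments": {"increments": "0.018 -0.038 0 0 0 0 40;0.018 -0.038 0 0 0 0 40;0.018 -0.038 0 0 0 0 40;0.018 -0.038 0 0 0 0 40;0.018 -0.038 0 0 0 0 40;0.018 -0.038 0 0 0 0 40;0.018 -0.038 0 0 0 0 40;0.018 -0.035 0 0 0 0 40"}}

```text
time_s: 7.45
ee_pos: [0.6125, -0.1516, 0.1401]
ee_rot: [-3.141, -0.003, 0.006]
contact_force: [0.4, 0.6, -7.9]
finger_gap: 0.638
grip_force: 55.6
```

>>> {"name": "play_rows", "arguments": {"increments": "0 0 -0.02 0 0 0 40;0 0 -0.02 0 0 0 40;0 0 -0.02 0 0 0 40;0 0 -0.01 0 0 0 40;0 0 -0.01 0 0 0 40;0 0 -0.005 0 0 0 40;0 0 0 0 0 0 40;0 0 0 0 0 0 40"}}

```text
time_s: 8.45
ee_pos: [0.6138, -0.1501, 0.058]
ee_rot: [3.141, 0.004, 0.002]
contact_force: [-0.2, 0.7, -7.4]
finger_gap: 0.644
grip_force: 55.6
```

```bash
python3 - <<'E'
from h import *
g=grab_frame("scene");f=grab_frame("top");s=get_state();print(s["ee_pos"],s["contact_force"],s["finger_gap"])
o=np.zeros((450,800,3),np.uint8);o[:450,:400]=cv2.resize(g["img"][180:330,200:333],(400,450));o[:400,400:]=cv2.resize(f["img"][100:220,340:460],(400,400))
cv2.imwrite("pics/c4.png",o[:,:,::-1])
E
```

```text
[ 0.61374351 -0.15008244  0.05806396] [ 0.34978688  0.46922504 -7.8270318 ] 0.644318186989354
```

View pics/c4.png

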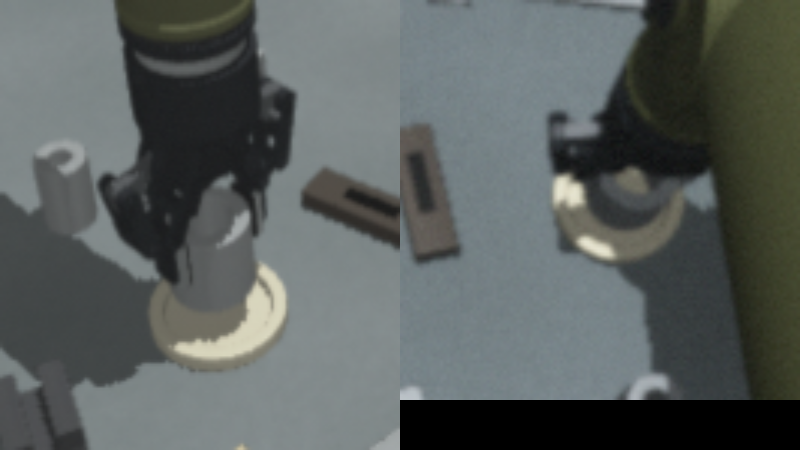

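Spacer hangs above the large nest (spacer foot (213,290), nest centre (219,312) in the crop), consistent with being centred. Lowering gently.

>>> {"name": "play_rows", "arguments": {"increments": "0 0 -0.008 0 0 0 40;0 0 -0.008 0 0 0 40;0 0 -0.005 0 0 0 40;0 0 -0.003 0 0 0 40;0 0 -0.002 0 0 0 40;0 0 -0.001 0 0 0 40;0 0 -0.001 0 0 0 40;0 0 0 0 0 0 40"}}

```text
time_s: 9.55
ee_pos: [0.6134, -0.15, 0.0299]
ee_rot: [3.141, 0.004, 0.001]
contact_force: [-1.4, 0.1, -3.6]
finger_gap: 0.645
grip_force: 56.1
```

>>> {"name": "play_rows", "arguments": {"increments": "0 0 -0.001 0 0 0 40;0 0 -0.0005 0 0 0 40;0 0 0 0 0 0 40;0 0 0 0 0 0 70;0 0 0 0 0 0 85;0 0 0 0 0 0 100;0 0 0 0 0 0 100;0 0 0 0 0 0 100"}}

```text
time_s: 10.55
ee_pos: [0.6133, -0.1499, 0.0278]
ee_rot: [3.142, 0.004, 0.0]
contact_force: [0.5, 0.9, -0.2]
finger_gap: 1.002
grip_force: 0.0
```

```bash
python3 - <<'E'
from h import *
g=grab_frame("scene");f=grab_frame("top");s=get_state();print(s["ee_pos"],s["contact_force"],s["finger_gap"])
o=np.zeros((450,800,3),np.uint8);o[:450,:400]=cv2.resize(g["img"][180:330,200:333],(400,450));o[:400,400:]=cv2.resize(f["img"][100:220,340:460],(400,400))
cv2.imwrite("pics/c5.png",o[:,:,::-1])
E
```

```text
[ 0.61326413 -0.14996513  0.02778102] [0.62274812 0.17829647 0.33911011] 0.9995344209475521
```

View pics/c5.png

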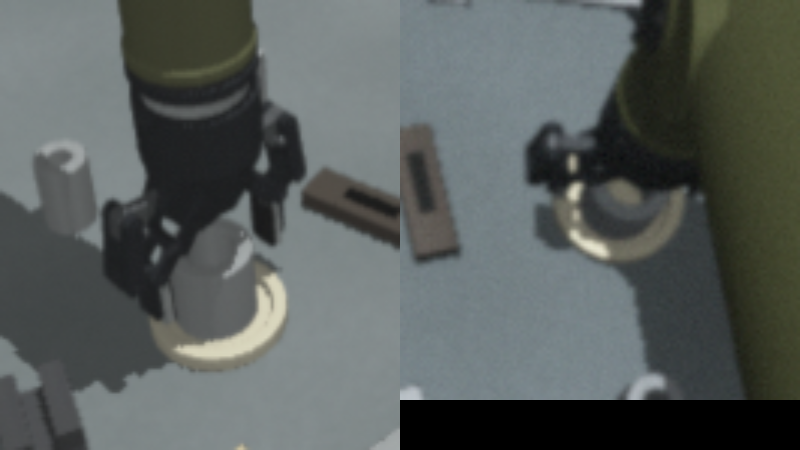

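The large spacer stands down in the nest (foot inside the recess at (213,325)), and the fingers are clear. Lift and go to the medium spacer.

>>> {"name": "play_rows", "arguments": {"increments": "0 0 0.01 0 0 0 100;0 0 0.02 0 0 0 100;0 0 0.025 0 0 0 100;0 0 0.03 0 0 0 100;0 0 0.02 0 0 0 100;-0.01 0 0 0 0 0 100;-0.03 -0.002 0 0 0 0 100;-0.03 -0.003 0 0 0 0 100"}}

```text
time_s: 11.65
ee_pos: [0.541, -0.1547, 0.1314]
ee_rot: [-3.141, -0.005, 0.004]
contact_force: [-0.4, -0.4, 0.3]
finger_gap: 0.998
grip_force: 0.0
```

>>> {"name": "play_rows", "arguments": {"increments": "-0.03 -0.003 0 0 0 0 100;-0.03 -0.003 0 0 0 0 100;-0.015 0 0 0 0 0 100;-0.007 0 0 0 0 0 100;0 0 0 0 0 0 100;0 0 0 0 0 0 100;0 0 0 0 0 0 100;0 0 0 0 0 0 100"}}

```text
time_s: 12.65
ee_pos: [0.4616, -0.1608, 0.1328]
ee_rot: [-3.141, -0.005, 0.0]
contact_force: [0.5, 0.0, 0.5]
finger_gap: 1.002
grip_force: 0.0
```

```bash
python3 - <<'E'
from h import *
g=grab_frame("scene");f=grab_frame("top");s=get_state();p=s["ee_pos"];print(p)
o=np.zeros((450,800,3),np.uint8);o[:450,:450]=cv2.resize(g["img"][170:320,160:310],(450,450));o[:340,460:800]=cv2.resize(f["img"][130:240,360:470],(340,340))
cv2.imwrite("pics/c6.png",o[:,:,::-1])
print((proj(g,[p,p-[0,0,p[2]-.06]])-[160,170])*3)
E
```

```text
[ 0.4613923  -0.16084509  0.13274476]
[[161.81107308 105.233618  ]
 [178.6134741  185.95114704]]
```

View pics/c6.png

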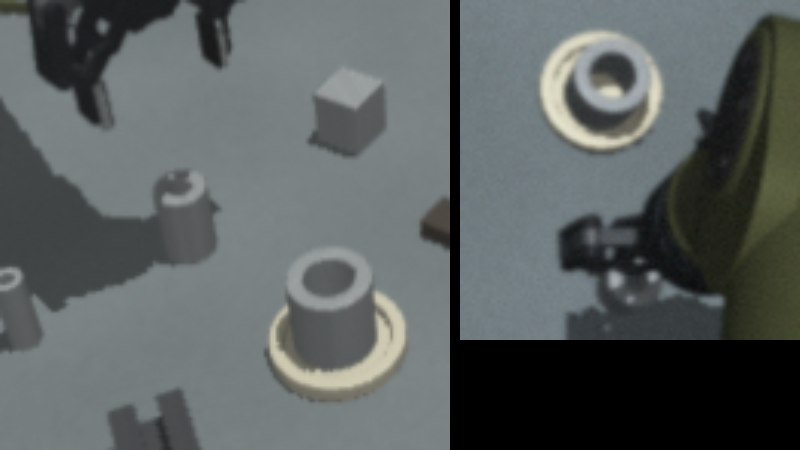

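The large spacer stands within its nest's recess in both views. The medium spacer's top is at (181,186) against a predicted (179,186), so it is aligned. Descending.

>>> {"name": "play_rows", "arguments": {"increments": "0.001 0 -0.02 0 0 0 100;0 0 -0.02 0 0 0 100;0 0 -0.02 0 0 0 100;0 0 -0.02 0 0 0 100;0 0 -0.015 0 0 0 100;0 0 -0.01 0 0 0 100;0 0 -0.005 0 0 0 100;0 0 0 0 0 0 100"}}

```text
time_s: 13.75
ee_pos: [0.4623, -0.161, 0.0228]
ee_rot: [3.142, 0.005, -0.0]
contact_force: [0.5, 0.1, 0.3]
finger_gap: 0.999
grip_force: 0.0
```

>>> {"name": "play_rows", "arguments": {"increments": "0 0 0 0 0 0 70;0 0 0 0 0 0 60;0 0 0 0 0 0 50;0 0 0 0 0 0 40;0 0 0 0 0 0 30;0 0 0 0 0 0 25;0 0 0 0 0 0 25;0 0 0 0 0 0 25", "squeeze": 40}}

```text
time_s: 14.75
ee_pos: [0.4625, -0.1609, 0.0233]
ee_rot: [3.141, 0.005, 0.0]
contact_force: [-1.9, 0.7, 6.4]
finger_gap: 0.443
grip_force: 40.2
```

>>> {"name": "play_rows", "arguments": {"increments": "0 0 0 0 0 0 25;0 0 0.01 0 0 0 25;0 0 0.02 0 0 0 25;0 0 0.03 0 0 0 25;0 0 0.03 0 0 0 25;0 0 0.03 0 0 0 25;0 0 0.01 0 0 0 25;0 0 0 0 0 0 25"}}

```text
time_s: 15.75
ee_pos: [0.4621, -0.161, 0.1526]
ee_rot: [3.141, 0.004, 0.0]
contact_force: [0.7, -0.1, -4.5]
finger_gap: 0.437
grip_force: 40.9
```

>>> {"name": "play_rows", "arguments": {"increments": "0.02 0.04 0 0 0 0 25;0.02 0.04 0 0 0 0 25;0.02 0.04 0 0 0 0 25;0.02 0.04 0 0 0 0 25;0.02 0.04 0 0 0 0 25;0.02 0.04 0 0 0 0 25;0.02 0.04 0 0 0 0 25;0.018 0.043 0 0 0 0 25"}}

```text
time_s: 16.75
ee_pos: [0.6199, 0.1623, 0.1501]
ee_rot: [3.141, 0.003, -0.006]
contact_force: [1.0, -0.1, -3.6]
finger_gap: 0.443
grip_force: 41.0
```

>>> {"name": "play_rows", "arguments": {"increments": "0 0 -0.02 0 0 0 25;0 0 -0.03 0 0 0 25;0 0 -0.02 0 0 0 25;0 0 -0.015 0 0 0 25;0 0 -0.01 0 0 0 25;0 0 0 0 0 0 25;0 0 0 0 0 0 25;0 0 0 0 0 0 25"}}

```text
time_s: 17.75
ee_pos: [0.6209, 0.1622, 0.0589]
ee_rot: [-3.141, -0.004, -0.003]
contact_force: [0.1, -0.4, -4.4]
finger_gap: 0.444
grip_force: 41.3
```

```bash
python3 - <<'E'
from h import *
g=grab_frame("scene");s=get_state();p=s["ee_pos"];print(p,s["contact_force"],s["finger_gap"])
cv2.imwrite("pics/c7.png",cv2.resize(g["img"][130:260,300:430],(520,520))[:,:,::-1])
print((proj(g,[[.62,.162,.014],[p[0],p[1],p[2]-.023]])-[300,130])*4)
E
```

```text
[0.62081135 0.16222677 0.05876178] [ 0.72754828 -0.79035661 -3.97128158] 0.4398034969228986
[[278.41456384 323.26050069]
 [282.21661198 295.44281451]]
```

View pics/c7.png

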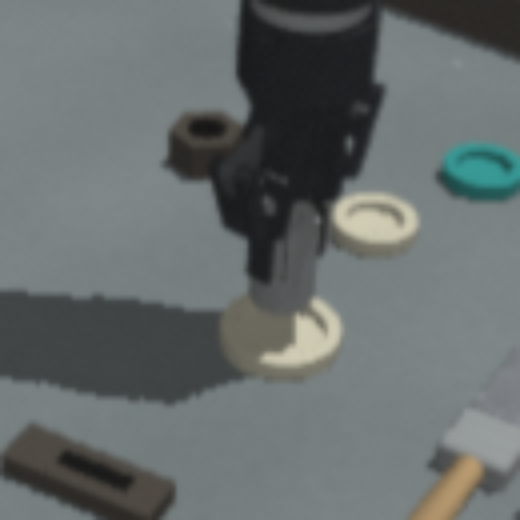

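The foot is at (282,297) over the nest rim centre (281,327), so it is aligned. Lowering.

>>> {"name": "play_rows", "arguments": {"increments": "-0.0005 0 -0.008 0 0 0 25;0 0 -0.008 0 0 0 25;0 0 -0.005 0 0 0 25;0 0 -0.003 0 0 0 25;0 0 -0.002 0 0 0 25;0 0 -0.002 0 0 0 25;0 0 -0.001 0 0 0 25;0 0 0 0 0 0 25"}}

```text
time_s: 18.8
ee_pos: [0.6199, 0.1621, 0.0294]
ee_rot: [3.141, 0.004, 0.0]
contact_force: [-1.8, 0.0, -0.1]
finger_gap: 0.442
grip_force: 41.5
```

>>> {"name": "play_rows", "arguments": {"increments": "0 0 -0.0005 0 0 0 25;0 0 0 0 0 0 25;0 0 0 0 0 0 50;0 0 0 0 0 0 65;0 0 0 0 0 0 85;0 0 0 0 0 0 100;0 0 0 0 0 0 100;0 0 0 0 0 0 100"}}

```text
time_s: 19.8
ee_pos: [0.6198, 0.162, 0.0283]
ee_rot: [3.142, 0.004, -0.0]
contact_force: [-0.2, 0.2, 0.1]
finger_gap: 0.999
grip_force: 0.0
```

>>> {"name": "play_rows", "arguments": {"increments": "0 0 0.01 0 0 0 100;0 0 0.02 0 0 0 100;0 0 0.03 0 0 0 100;0 0 0.03 0 0 0 100;0 0 0.02 0 0 0 100;0 -0.02 0 0 0 0 100;0 -0.04 0 0 0 0 100;0 -0.05 0 0 0 0 100"}}

```text
time_s: 20.8
ee_pos: [0.6187, 0.0501, 0.137]
ee_rot: [3.141, 0.006, -0.003]
contact_force: [0.3, -0.0, -0.4]
finger_gap: 1.003
grip_force: 0.0
```

>>> {"name": "play_rows", "arguments": {"increments": "-0.01 -0.05 0 0 0 0 100;-0.023 -0.05 0 0 0 0 100;-0.023 -0.05 0 0 0 0 100;-0.023 -0.05 0 0 0 0 100;-0.023 -0.05 0 0 0 0 100;-0.023 -0.05 0 0 0 0 100;-0.023 -0.03 0 0 0 0 100;-0.021 -0.015 0 0 0 0 100"}}

```text
time_s: 21.8
ee_pos: [0.4472, -0.2963, 0.1369]
ee_rot: [-3.141, 0.004, 0.004]
contact_force: [-0.4, 0.9, -0.4]
finger_gap: 1.003
grip_force: 0.0
```

```bash
python3 - <<'E'
from h import *
g=grab_frame("scene");s=get_state();p=s["ee_pos"];print(p)
f=grab_frame("top")
o=np.zeros((480,800,3),np.uint8);o[:480,:400]=cv2.resize(g["img"][180:300,120:220],(400,480));o[:240,400:]=cv2.resize(f["img"][140:260,240:440],(400,240))
o[240:480,400:800]=cv2.resize(g["img"][130:250,300:500],(400,240))
cv2.imwrite("pics/c8.png",o[:,:,::-1])
print((proj(g,[p,[p[0],p[1],.06]])-[120,180])*4)
E
```

```text
[ 0.44420125 -0.29833808  0.13669566]
[[108.03222647 211.56996333]
 [149.36040363 327.97554441]]
```

View pics/c8.png

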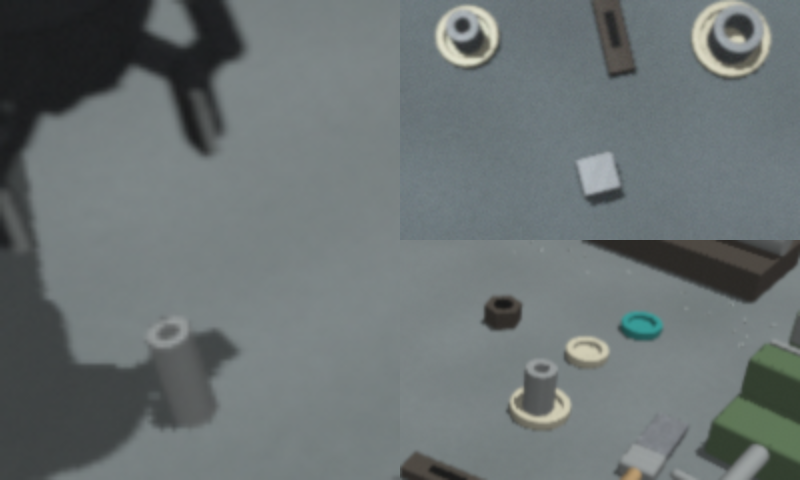

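Large and medium are both seated in their nests (top crop (735,30) and (463,28)) and the block, strap and nut are undisturbed. The small spacer's top is at (168,332) and the tool projects to (149,328), so I'll correct by +8, +5.5 mm.

>>> {"name": "play_rows", "arguments": {"increments": "0.008 0.0055 0 0 0 0 100;0 0 -0.02 0 0 0 100;0 0 -0.025 0 0 0 100;0 0 -0.025 0 0 0 100;0 0 -0.02 0 0 0 100;0 0 -0.015 0 0 0 100;0 0 -0.009 0 0 0 100;0 0 0 0 0 0 100"}}

```text
time_s: 22.9
ee_pos: [0.4588, -0.2869, 0.0239]
ee_rot: [-3.141, -0.005, 0.001]
contact_force: [-0.2, -0.4, 0.2]
finger_gap: 0.999
grip_force: 0.0
```

>>> {"name": "play_rows", "arguments": {"increments": "0 0 0 0 0 0 80;0 0 0 0 0 0 70;0 0 0 0 0 0 60;0 0 0 0 0 0 50;0 0 0 0 0 0 40;0 0 0 0 0 0 30;0 0 0 0 0 0 20;0 0 0 0 0 0 10", "squeeze": 25}}

```text
time_s: 23.9
ee_pos: [0.4588, -0.2876, 0.0245]
ee_rot: [3.141, 0.004, 0.0]
contact_force: [0.1, -0.2, 1.4]
finger_gap: 0.257
grip_force: 24.4
```

>>> {"name": "play_rows", "arguments": {"increments": "0 0 0 0 0 0 5;0 0 0 0 0 0 5;0 0 0 0 0 0 5;0 0 0.005 0 0 0 5;0 0 0.01 0 0 0 5;0 0 0.01 0 0 0 5;0 0 0.01 0 0 0 5;0 0 0 0 0 0 5"}}

```text
time_s: 24.9
ee_pos: [0.4595, -0.2879, 0.0606]
ee_rot: [3.14, 0.004, 0.003]
contact_force: [-1.3, 0.0, -0.7]
finger_gap: 0.256
grip_force: 24.5
```

```bash
python3 - <<'E'
from h import *
g=grab_frame("scene");s=get_state();p=s["ee_pos"];print(p,s["contact_force"],s["finger_gap"])
cv2.imwrite("pics/c9.png",cv2.resize(g["img"][190:300,110:230],(600,550))[:,:,::-1])
print((proj(g,[p,p+[0,0,-.0235],p+[0,0,.0365]])-[110,190])*5)
E
```

```text
[ 0.45905126 -0.28772669  0.05994818] [-0.82536157  0.21505901 -0.83562842] 0.253736632237348
[[280.0018134  364.49696384]
 [293.99942403 405.74890392]
 [257.2894311  297.35683538]]
```

View pics/c9.png

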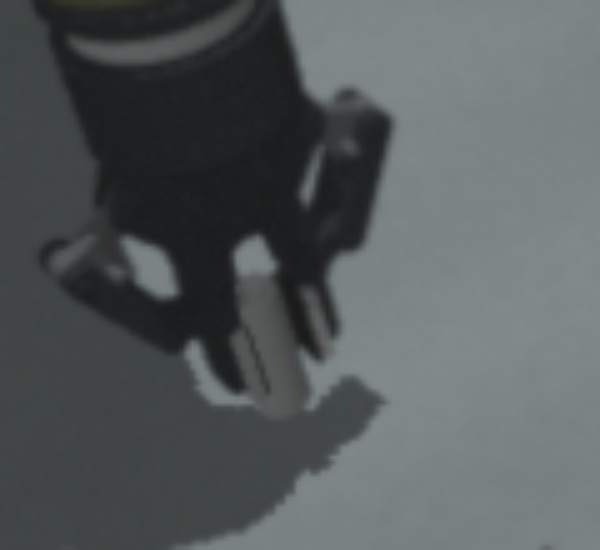

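The small spacer is held but about 7 mm off the pad centre in x (foot at (282,408) against (294,406) predicted). I'll set it back down and regrip centred.

>>> {"name": "play_rows", "arguments": {"increments": "0 0 -0.01 0 0 0 5;0 0 -0.01 0 0 0 5;0 0 -0.008 0 0 0 5;0 0 -0.004 0 0 0 5;0 0 -0.002 0 0 0 5;0 0 -0.001 0 0 0 5;0 0 -0.0005 0 0 0 5;0 0 0 0 0 0 5"}}

```text
time_s: 25.95
ee_pos: [0.459, -0.2875, 0.0245]
ee_rot: [3.141, 0.004, 0.001]
contact_force: [-0.7, 1.5, 4.7]
finger_gap: 0.256
grip_force: 24.8
```

>>> {"name": "play_rows", "arguments": {"increments": "0 0 0 0 0 0 35;0 0 0 0 0 0 45;0 0 0 0 0 0 60;0 0 0 0 0 0 60;0 0 0 0 0 0 60;-0.003 0 0 0 0 0 60;-0.004 0 0 0 0 0 60;0 0 0 0 0 0 60"}}

```text
time_s: 26.95
ee_pos: [0.4512, -0.2876, 0.0238]
ee_rot: [3.141, 0.004, -0.001]
contact_force: [0.6, -0.5, 1.0]
finger_gap: 0.6
grip_force: 0.0
```

>>> {"name": "play_rows", "arguments": {"increments": "0 0 0 0 0 0 60;0 0 0 0 0 0 50;0 0 0 0 0 0 40;0 0 0 0 0 0 30;0 0 0 0 0 0 20;0 0 0 0 0 0 10;0 0 0 0 0 0 5;0 0 0 0 0 0 5", "squeeze": 25}}

```text
time_s: 27.95
ee_pos: [0.4518, -0.2875, 0.0239]
ee_rot: [3.141, 0.004, 0.0]
contact_force: [0.5, 0.1, 0.7]
finger_gap: 0.255
grip_force: 24.5
```

>>> {"name": "play_rows", "arguments": {"increments": "0 0 0 0 0 0 5;0 0 0 0 0 0 5;0 0 0.01 0 0 0 5;0 0 0.02 0 0 0 5;0 0 0.03 0 0 0 5;0 0 0.03 0 0 0 5;0 0 0.03 0 0 0 5;0 0 0 0 0 0 5"}}

```text
time_s: 28.95
ee_pos: [0.4533, -0.2883, 0.1465]
ee_rot: [3.138, 0.004, 0.007]
contact_force: [1.1, 0.5, -2.2]
finger_gap: 0.26
grip_force: 24.6
```

```bash
python3 - <<'E'
from h import *
g=grab_frame("scene");s=get_state();p=s["ee_pos"];print(p,s["contact_force"],s["finger_gap"])
u=proj(g,[p,p+[0,0,-.024],p+[0,0,.036]]);c=u[0].astype(int)-[60,60];print(c)
cv2.imwrite("pics/c10.png",cv2.resize(g["img"][max(c[1],0):c[1]+110,c[0]:c[0]+120],(600,550))[:,:,::-1])
print((u-c)*5)
E
```

```text
[ 0.45215805 -0.28769431  0.14467869] [-0.06708557 -0.42121895 -3.10229256] 0.2519853070215377
[ 93 168]
[[301.13873276 304.00428054]
 [317.41572169 352.07309444]
 [275.58557443 228.27419917]]
```

View pics/c10.png

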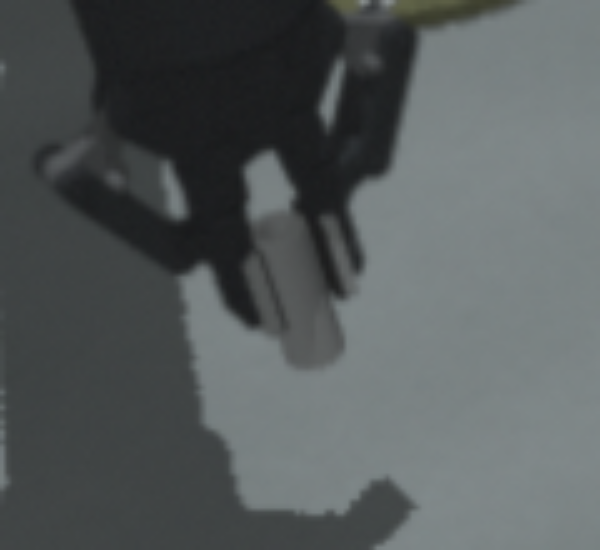

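Regripped: foot at (313,355) against (317,352) predicted, so it is upright and centred. Moving to the small cream nest.

>>> {"name": "play_rows", "arguments": {"increments": "0.01 0.03 0 0 0 0 5;0.012 0.05 0 0 0 0 5;0.012 0.05 0 0 0 0 5;0.012 0.05 0 0 0 0 5;0.012 0.05 0 0 0 0 5;0.012 0.05 0 0 0 0 5;0.012 0.05 0 0 0 0 5;0.012 0.05 0 0 0 0 5"}}

```text
time_s: 30.0
ee_pos: [0.5449, 0.0937, 0.1422]
ee_rot: [3.141, 0.004, -0.004]
contact_force: [0.0, -0.4, -1.0]
finger_gap: 0.254
grip_force: 24.7
```

>>> {"name": "play_rows", "arguments": {"increments": "0.012 0.05 0 0 0 0 5;0.012 0.05 0 0 0 0 5;0.012 0.05 0 0 0 0 5;0.011 0.03 0 0 0 0 5;0.002 0.026 0 0 0 0 5;0 0 0 0 0 0 5;0 0 0 0 0 0 5;0 0 0 0 0 0 5"}}

```text
time_s: 31.0
ee_pos: [0.5951, 0.2966, 0.1433]
ee_rot: [3.14, 0.001, -0.001]
contact_force: [-0.9, -0.5, -1.9]
finger_gap: 0.255
grip_force: 24.8
```

>>> {"name": "play_rows", "arguments": {"increments": "0 0.001 -0.02 0 0 0 5;0 0 -0.03 0 0 0 5;0 0 -0.02 0 0 0 5;0 0 -0.01 0 0 0 5;0 0 -0.005 0 0 0 5;0 0 0 0 0 0 5;0 0 0 0 0 0 5;0 0 0 0 0 0 5"}}

```text
time_s: 32.0
ee_pos: [0.5952, 0.2998, 0.0596]
ee_rot: [-3.141, -0.004, -0.002]
contact_force: [-1.1, -0.3, -2.2]
finger_gap: 0.257
grip_force: 24.8
```

```bash
python3 - <<'E'
from h import *
g=grab_frame("scene");s=get_state();p=s["ee_pos"];print(p,s["contact_force"],s["finger_gap"])
cv2.imwrite("pics/c11.png",cv2.resize(g["img"][120:220,340:450],(660,600))[:,:,::-1])
print((proj(g,[[.5955,.298,.014],p-[0,0,.024]])-[340,120])*6)
E
```

```text
[0.5950631  0.29971246 0.05947205] [-0.0593489   1.04980111 -1.54134611] 0.25560011085601286
[[319.17683946 381.88050785]
 [325.62598371 339.85859916]]
```

View pics/c11.png

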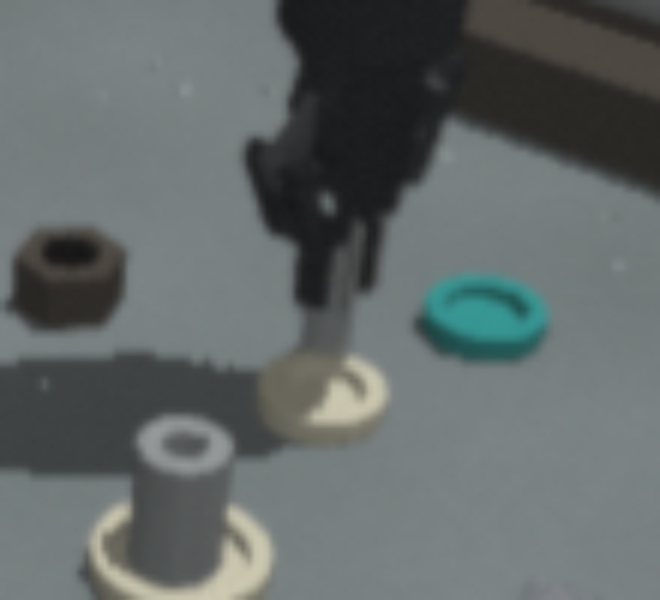

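The foot at (327,345) is over the cream nest's rim centre (323,388), as predicted within 1 mm; the turquoise nest is well clear. Lowering.

>>> {"name": "play_rows", "arguments": {"increments": "0 -0.001 -0.008 0 0 0 5;0 0 -0.008 0 0 0 5;0 0 -0.005 0 0 0 5;0 0 -0.003 0 0 0 5;0 0 -0.002 0 0 0 5;0 0 -0.002 0 0 0 5;0 0 -0.001 0 0 0 5;0 0 0 0 0 0 5"}}

```text
time_s: 33.05
ee_pos: [0.5949, 0.2986, 0.03]
ee_rot: [-3.141, -0.004, -0.0]
contact_force: [0.3, -0.0, -2.2]
finger_gap: 0.255
grip_force: 24.8
```

>>> {"name": "play_rows", "arguments": {"increments": "0 0 -0.0005 0 0 0 5;0 0 0 0 0 0 5;0 0 -0.0005 0 0 0 5;0 0 0 0 0 0 5;0 0 -0.0005 0 0 0 5;0 0 0 0 0 0 5;0 0 0 0 0 0 5;0 0 0 0 0 0 5"}}

```text
time_s: 34.05
ee_pos: [0.5951, 0.2987, 0.0299]
ee_rot: [3.141, 0.004, 0.001]
contact_force: [-2.2, -2.9, 8.5]
finger_gap: 0.257
grip_force: 25.6
```

Contact is made (+8.5 N). Releasing and lifting straight up.

>>> {"name": "play_rows", "arguments": {"increments": "0 0 0.0005 0 0 0 5;0 0 0 0 0 0 25;0 0 0 0 0 0 35;0 0 0 0 0 0 50;0 0 0 0 0 0 70;0 0 0 0 0 0 80;0 0 0 0 0 0 80;0 0 0 0 0 0 80"}}

```text
time_s: 35.05
ee_pos: [0.5948, 0.2985, 0.0288]
ee_rot: [3.142, 0.004, -0.0]
contact_force: [-0.2, 1.1, 0.4]
finger_gap: 0.799
grip_force: 0.0
```

>>> {"name": "play_rows", "arguments": {"increments": "0 0 0 0 0 0 80;0 0 0.01 0 0 0 80;0 0 0.02 0 0 0 80;0 0 0.03 0 0 0 80;0 0 0.04 0 0 0 80;0 0 0.04 0 0 0 80;0 0 0.03 0 0 0 80;0 0 0 0 0 0 80"}}

```text
time_s: 36.05
ee_pos: [0.5962, 0.3001, 0.2038]
ee_rot: [-3.138, -0.005, -0.011]
contact_force: [-0.5, 0.2, -1.3]
finger_gap: 0.799
grip_force: 0.0
```

```bash
python3 - <<'E'
from h import *
g=grab_frame("scene");f=grab_frame("top");s=get_state();p=s["ee_pos"];print(p,s["contact_force"],s["time_s"])
o=np.zeros((600,800,3),np.uint8);o[:360]=cv2.resize(g["img"][150:312,120:480],(800,360));o[360:,:]=cv2.resize(f["img"][135:255,150:550],(800,240))
cv2.imwrite("pics/c12.png",o[:,:,::-1])
E
```

```text
[0.59474332 0.29861311 0.19966974] [-0.39785995 -0.25465657 -0.74600624] 36.15
```

View pics/c12.png

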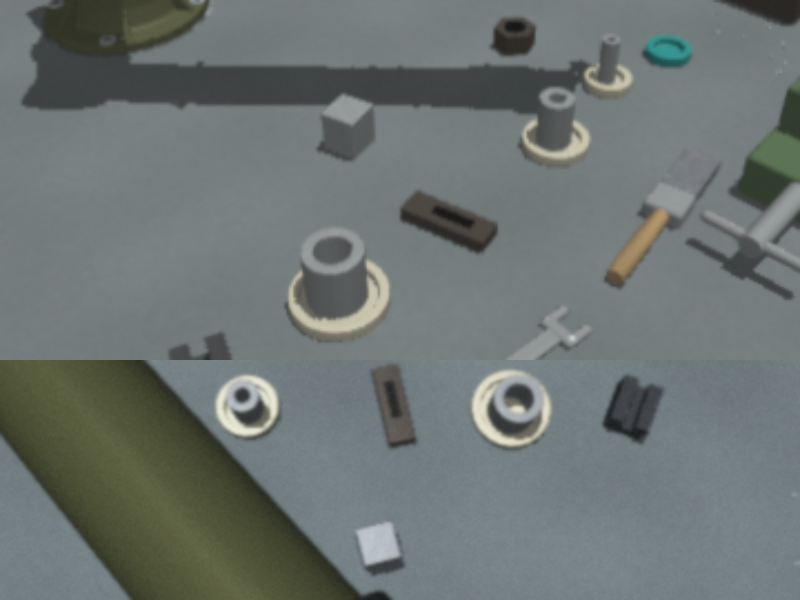

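All three spacers stand upright in their own nests (scene crop (335,270), (556,120), (609,60)). The bystanders are in place and the gripper is clear. Handing in.

```bash
python3 -c "
from cell import *
print(sign_off())"
```

```text
the job is handed in; nothing more can be done
None
```

I put the large, medium and small spacers, in that order, upright into their own cream nests and handed the job in at about 36 s; the last pictures show the bystanders in place, but the hand-in gave no verdict.

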